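Unhook the ring basket and seat it in the ultrasonic cleaner

TASK

The wire basket with two rings in it hangs by its handle bar in the front one of the draining stand's two deep twin hooks. Take it by its black grip, ease the bar up between the prongs by feel, without forcing the hook, until it is past the tips, draw it clear of the hook, and set it gently into the tank of the ultrasonic cleaner so that it sits square with both side lugs resting on the tank's rim. Keep the basket level all the way so the rings stay in it, let go, and leave everything else on the bench as it is.

Things in the scene. Friction and masses are not known exactly. Their poses are not given: they have to be found in the camera images.
- grip (a point): Centre of the basket's flat black plastic grip: an upright plate 10 mm thick (x), 64 mm long (y), 40 mm high (z). Fingers close along x. The rest of the basket hangs rigidly below: bar axis 17.5 mm, lugs' undersides 110.5 mm, basket's underside 147.5 mm below this point. Axes: z up, y along the handle bar.
- hang_bar (a point): Middle of the handle bar's axis, same axes as grip. The bar is 5 mm round steel along y; at y = -69 and +69 mm it turns down into two 5 mm uprights that run to the ends of the basket.
- basket: Steel wire basket, 74 mm (x) by 138 mm (y), 40 mm deep, 0.3 to 0.46 kg with its rings; origin at the centre of its underside, axes as grip. On each end a flat lug, 40 mm wide in x, 3 mm thick, underside 37 mm above the origin, sticks out to y = -87 and +87 mm. Keep it level within 7 degrees.
- stand: Double-sided draining stand, fixed: base 306 x 190 mm with two drip dishes, a post 88 mm behind the front hook (+x), on it two yokes, one to the front and one to the rear, each with side arms at y = -57 and +57 mm that hold a twin hook. The basket hangs in the front hook; the rear one is empty. Only prongs rise above 170 mm. Origin on the bench right below the front hook's cross rod.
- hook_1: One of the stand's two identical twin hooks, front or rear (they get swapped); origin on its 6 mm cross rod's axis, 155 mm above the bench, axes as stand. This pose says nothing of the hook's lean. The hooks and the stand are stiff and must not be loaded by the basket with more than 12 N.
- hook_2: The other of the two identical twin hooks, 176 mm from the first, described in the same way.
- hook_rest (a point): Where the middle of the bar's axis rests in the front hook's bottom, 160.5 mm above the bench; axes as stand. A twin hook is two equal upturned prongs of 6 mm rod at y = -48 and +48 mm, each a deep U; the clear slot for the 5 mm bar is 11 mm wide at the bottom, 8 mm at the mouth. Upright, the front tips reach 57.5 mm above this point, the back legs 61.5 mm.
- hook_tips (a point): Middle between the front hook's front tips IF it stood upright (fixed to the stand, 57.5 mm above, 7 mm in front of hook_rest). But the hooks are turned by hand about their cross rods and clamped: the slot leans by an unmeasured 8 to 26 degrees, to the front (-x) or to the back (+x), so at the tips it lies 9 to 28 mm to one side, with 1.5 mm play. Feel for it while lifting.
- stand_clamp (a point): Clamp on the stand's post, 88 mm behind the front hook. The bar's axis has to rise 61 mm to clear the front tips, but no more than 75 mm (then the basket's edge meets the cross rod from below). From there draw the basket 85 mm or more to the front (-x of the stand, the robot's side) before raising it more or moving it aside: it reaches 37 mm behind its bar.
- tank_mouth (a point): Centre of the open mouth of the cleaner's rectangular tank, in the plane of its flat rim, 130 mm above the bench. Tank 86 mm (x) by 150 mm (y), 65 mm deep, straight walls; rim 20 mm wide. Seated, the basket lies along the tank (y along y, either way round), both lugs flat on the rim, underside 37 mm below this point. Set it down with less than 25 N.
- cleaner: Ultrasonic cleaner, a steel box 125 x 190 x 130 mm (x, y, z), fixed; origin at the centre of its underside, straight below tank_mouth, same axes, control panel on the -x side.
- ring_a: Plain steel finger ring, 23 mm across and 6 mm high, lying loose in the basket; origin at the centre of its underside.
- ring_b: Plain steel finger ring, 21 mm across and 4 mm high, lying loose in the basket; origin at the centre of its underside.
- tool_tray: Bystander: flat steel tray 215 x 85 x 17 mm with a file in it, between the stand and the cleaner; origin at the centre of its underside.
- file: Bystander: file with a wooden handle, 195 mm long, lying in the tray.
- caliper: Bystander: sliding caliper 150 mm long lying flat, nearest to the robot.
- pen_jar: Bystander: glass jar with a handle, 85 mm high, holding pens up to 150 mm high, behind.
- solution: Bystander: white plastic bottle, 170 mm high, 68 mm across, behind.
- cleaner_lid: Bystander: the cleaner's steel lid, 130 x 195 mm with a knob, lying flat on the left.
- tumbler: Bystander: drinking glass 85 mm high, 72 mm across, on the left.
- flux_jar: Bystander: small amber jar 55 mm high, 56 mm across, on the right.
Mind the look-alikes: they are no part of the job. What is shaped like the basket but orange is not meant.

How it is judged:
On the way, in this order (a step that is already met when the one before it is completed fails the run):
1. the basket's bar is lifted past the tips of the hook while still at the hook (z of basket in the frame of stand above 0.085 m and x of basket in the frame of stand between -0.042 and 0.042 m), for 0.1 s.
2. the basket is drawn out, clear of the hook (horizontal distance between basket and stand above 0.055 m and contact force between basket and stand below 0.1 N and contact force between basket and hook_1 below 0.1 N and contact force between basket and hook_2 below 0.1 N), for 0.1 s.
At the end, for the whole second after the job is handed in: The basket hangs in the tank on both lugs: its underside 37 mm (within 3 mm) below the rim plane, centred within 11 mm, turned to the tank within 0.15 rad either way round, level within 0.05 rad, at rest, with both rings still in it (z of basket in the frame of tank_mouth between -0.04 and -0.034 m and horizontal distance between basket and tank_mouth below 0.011 m and angle between the y axis of basket and the y axis of cleaner, either way round below 0.15 rad and angle between basket's own z axis and vertical below 0.05 rad and linear speed of basket below 0.02 m/s and distance between each of ring_a, ring_b and basket below 0.075 m); the robot touches nothing.
It fails at once if the basket loads a hook or the stand with more than 12 N (contact force between basket and stand above 12 N or contact force between basket and hook_1 above 12 N or contact force between basket and hook_2 above 12 N).
It fails at once if the basket is knocked or dropped on the cleaner with more than 25 N (contact force between basket and cleaner above 25 N).
It fails at once if the basket is not kept level: tipped by more than about 7 degrees (angle between basket's own z axis and vertical above 0.12 rad).
It fails at once if a bystander is moved by more than 20 mm (distance of any of tool_tray, file, caliper, pen_jar, solution, cleaner_lid, tumbler, flux_jar from where it was at the start of the episode above 0.02 m).
It also fails if it takes over 64 s, if anything falls off the work surface, if the arm or the gripper's body presses on something with over 40 N, if the wrist force passes 120 N, or if a joint passes its speed limit or range.

ROBOT

A 6-joint arm with a two-finger parallel gripper is mounted at the origin on the work surface. World frame = base frame: x ahead of the robot, y to its left, z up, the work surface at z = 0. Lengths are in m, angles in rad, forces in N, time in s.
With the tool pointing down it reaches from about 0.35 to 0.85 m from the base axis. Payload 8.1 kg.
Tool frame: the origin (TCP) lies on the mounting face of the last link; the fingertips stand 186 mm ahead of it and the grasp point (between the pads) lies 167 mm ahead of it; z points along the fingers, y is the line along which they close (so a half turn about z gives the same grasp; the last joint's range is limited). The gripper opens to 93 mm and grips with 3 to 60 N. Pads are 15 mm wide; open, the fingers measure 128 mm over their backs; the gripper's body (75 mm by 188 mm) begins 65 mm behind the grasp point.
Start: joints at [-1.244, 0.13, 1.488, -0, 1.523, -0.085], TCP at [0.24, -0.55, 0.405] pointing down, gripper open.
Joint ranges: [-2.96, 2.96], [-0.89, 2.26], [0.02, 2.5], [-1.34, 4.48], [0, 2.73], [-2.66, 2.66]. Speed limits (rad/s): [2.39, 2.39, 2.79, 3.14, 3.14, 3.14].

INTERFACE

Orientations are given as a rotation vector (axis times angle).
In Python, from plant import read_state, read_camera, camera_params, close_job gives the robot as it stands. The module is installed in compiled form; this text tells all that it offers.
- The arm moves only by the tool servo_tool, never from a script. Its argument "increments" is a list of rows, each an object with "slide": the shift along the tool's x, y, z in mm, a list of three; "dr": the turn, a rotation vector about the tool's x, y, z in rad, a list of three; "jaw": the closure, from 0 (fully open) to 1 (shut). In form: [{"slide": [x, y, z], "dr": [ax, ay, az], "jaw": jaw}, ...]. A call has 1 to 20 rows; each row is the pose to reach, as a shift and turn from the pose commanded when the call began, along the tool's axes at that moment; what a row does not reach only later rows make up. A row lasts 1/10 s, in which the tool goes at most 50 mm and 8.59 degrees, less where a joint would pass 70% of its speed; a pose out of reach is approached as far as the arm can. A call with a gripper value outside its range is refused whole. The fingers move at their own pace and stop on an object; "force" is the grip in N (left out, the last holds). Time passes only in rows, so rows that repeat a pose let the fingers close. It gives the time, the measured TCP pose, the force, the opening and the grip force at its end, in the units of the state.
- read_state(): the state, without advancing time (a new reading comes with each control period).
- read_camera(name): name is "scene" or "top"; returns (picture, depth): 384x512x3 uint8, red, green, blue; 384x512 float32, m along the optical axis (not along the pixel's ray), 0 where there is no reading.
- camera_params(name): a dict with "fx", "fy", "cx", "cy" (pixels), "rvec" (rotation vector, rad) and "tvec" (3), from world to camera coordinates, as OpenCV has them. Camera axes: x right, y down, z forward; pixel columns grow to the right and rows downward; lengths in m; the calibration is good to about 2 mm. A picture is of the moment at which its call begins. camera_params takes no time and is no camera call.
- close_job(): hands the job in; it is judged then, once.
The state is a dict: "t": time; "q": joint angles; "dq": joint speeds; "joint_torque": joint torques, N m; "tool_pos": TCP position; "orientation": TCP orientation; "force": force on the tool from outside, world axes, zero at the start; "wrist_torque": the same for the moment, N m; "opening": finger opening in m; "gripper_force": force on a finger pad.
Only numpy, scipy, OpenCV 4.12 (cv2) and the standard library are available. Lean on these libraries where they do the work, as an engineer would, in place of code of your own. Each camera call takes 0.05 s, during which the arm holds its last target. There are 200 camera calls.

## Working session

There is one attempt and no reset: what is moved stays moved. The work goes in short steps, Python scripts to look and compute and a tool call to move; the robot and the scene stay as the last step left them, time stands still between calls to the robot, and variables do not carry over. Pictures are saved under pics/ and viewed, at most 10 in all, crops included, and the job is handed in when it is done.

Besides the shell and the picture viewer there is one more tool, called after "Emit:" by a JSON object that holds its "method" and its "body". servo_tool: Moves the arm, as the interface text tells. Its arguments: {"type":"object","properties":{"increments":{"type":"array"},"force":{"type":"number"}},"required":["increments"]}

```bash
mkdir -p pics
cat > h.py <<'E'
import numpy as np,cv2
from plant import *
def cam(n):
    p=camera_params(n);R=cv2.Rodrigues(np.array(p['rvec'],float))[0];t=np.array(p['tvec'],float).ravel();return p,R,t
def cloud(n,d):
    p,R,t=cam(n);v,u=np.mgrid[:d.shape[0],:d.shape[1]]
    X=np.stack([(u-p['cx'])/p['fx']*d,(v-p['cy'])/p['fy']*d,d],-1)
    return (X-t)@R
E
python3 - <<'E'
from h import *
print(read_state())
ims=[]
for n in('scene','top'):
    im,d=read_camera(n);np.savez(f'pics/{n}0.npz',im=im,d=d);cv2.imwrite(f'pics/{n}0.png',im[...,::-1])
    p,R,t=cam(n);print(n,p,-R.T@t)
E
```

```text
{'t': 0.0, 'q': array([-1.24440059e+00,  1.31149954e-01,  1.48926443e+00, -4.46592555e-05,
        1.52300780e+00, -8.53826899e-02]), 'dq': array([-0.00084585,  0.00047303,  0.00030385,  0.00223305, -0.0005653 ,
       -0.00080276]), 'joint_torque': array([ 4.08793712e-03, -5.59840715e+01, -4.91755521e+01,  7.70127657e-02,
        3.52830626e-02, -1.38209848e-04]), 'tool_pos': array([ 0.2400923 , -0.54961894,  0.403702  ]), 'orientation': array([-3.07346753e+00, -6.41893015e-01,  4.14796900e-04]), 'force': array([-0.29915175, -0.64654284, -0.73797474]), 'wrist_torque': array([-0.00949078, -0.03615212,  0.00951555]), 'gripper_force': 0.0, 'opening': 0.09336167879496378}
scene {'fx': 355.09492370800535, 'fy': 355.09492370800535, 'cx': 255.77878864581487, 'cy': 183.3287670100603, 'rvec': array([ 1.97608458,  0.98195916, -0.51888575]), 'tvec': array([-0.31180231, -0.11206982,  1.6514462 ])} [ 1.32856531 -0.62537104  0.82515462]
top {'fx': 373.5231742631612, 'fy': 373.5231742631612, 'cx': 261.5563574378638, 'cy': 188.56849991400804, 'rvec': array([ 2.08858145, -2.13633603,  0.16984125]), 'tvec': array([0.02472719, 0.53065284, 1.24905784])} [ 0.29101873 -0.01727228  1.32565423]
```

View pics/scene0.png

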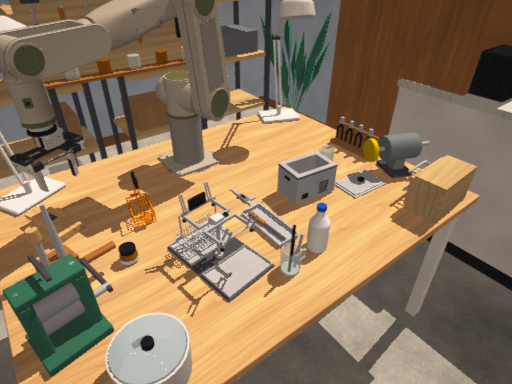

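View pics/top0.png

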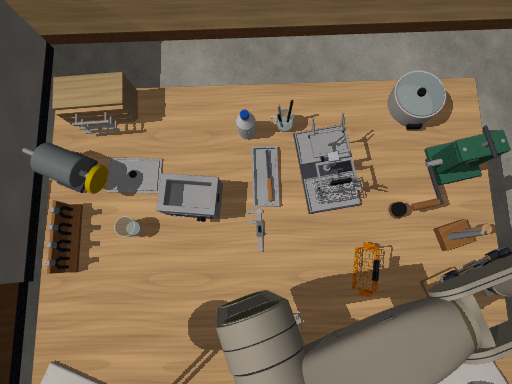

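Candidates for the basket are at top (340,183), steel and hanging in the stand, and at (370,268), orange on the bench. The steel one fits the description. I'll confirm it in a crop and measure.

Run:
```python
from h import *
T=np.load('pics/top0.npz');S=np.load('pics/scene0.npz')
a=cv2.resize(T['im'][110:225,280:400],None,fx=4,fy=4,interpolation=2)[:460]
b=cv2.resize(S['im'][170:285,155:245],None,fx=4,fy=4,interpolation=2)[:460]
cv2.imwrite('pics/crop1.png',np.hstack([a[:, :440],b])[...,::-1])
for n,D,(v0,v1,u0,u1) in(('top',T,(165,200,325,360)),('scene',S,(180,230,170,235))):
    X=cloud(n,D['d']);g=D['im'].max(2)<45
    m=np.zeros_like(g);m[v0:v1,u0:u1]=g[v0:v1,u0:u1]
    k,l,st,c=cv2.connectedComponentsWithStats(m.astype(np.uint8))
    for i in range(1,k):
        if st[i,4]>15:
            P=X[l==i];print(n,st[i],c[i],np.median(P,0),P.min(0),P.max(0), cv2.minAreaRect(np.float32(P[:,:2])*1000))
X=cloud('top',T['d']);
def rect(name,m,z):
    p,R,t=cam('top');
    k,l,st,c=cv2.connectedComponentsWithStats(m.astype(np.uint8));i=1+np.argmax(st[1:,4])
    print(name,st[i],[np.round(q,3) for q in cv2.minAreaRect(np.float32(X[l==i][:,:2])*1000)],np.median(X[l==i],0))
box=np.zeros(X.shape[:2],bool);box[160:230,145:235]=1
rect('rim',box&(abs(X[...,2]-.13)<.012),.13)
rect('tankfloor',box&(X[...,2]>.04)&(X[...,2]<.10),.065)
box[:]=0;box[110:230,285:375]=1
sat=T['im'].max(2).astype(int)-T['im'].min(2)
rect('stand',box&(X[...,2]<.05)&(sat<40)&(X[...,2]>.003),.0)
p,R,t=cam('top')
for z0 in(.15,.17,.19,.21):
    m=box&(X[...,2]>z0)&(X[...,2]<z0+.02);v,u=np.nonzero(m);print(z0,[ (int(a),int(b),*np.round(X[b,a]*1000).astype(int)) for a,b in zip(u,v)][:40])
```

```text
top [329 165  23   8 109] [341.5412844  167.71559633] [ 0.60972509 -0.2783238   0.00536616] [ 0.29101873 -0.31178948 -0.00087504] [ 0.62044337 -0.01727228  1.32565423] ((472.1947937011719, -142.62686157226562), (67.82125854492188, 435.37841796875), 46.46677017211914)
top [330 178  22   8  94] [340.65957447 181.20212766] [ 0.52123503 -0.23531983  0.19576847] [ 0.51432733 -0.26589835  0.00661423] [ 0.56410195 -0.20570759  0.20185534] ((528.6737060546875, -231.12188720703125), (48.44659423828125, 54.58238220214844), 34.54740905761719)
scene [189 192  17  18 178] [196.66853933 200.71348315] [ 0.5301452  -0.23953513  0.18052714] [ 0.52142606 -0.62537104  0.15908134] [ 1.32856531 -0.20768535  0.82515462] ((914.459716796875, -438.2474060058594), (49.5440559387207, 907.4912109375), 62.558082580566406)
rim [ 156  173   63   43 1130] [array([506.695, 255.37 ]), array([193.655, 128.619]), np.float64(84.199)] [0.50399613 0.25370401 0.12901026]
tankfloor [ 166  181   45   28 1037] [array([511.215, 260.748]), array([141.569,  79.86 ]), np.float64(84.262)] [0.51456242 0.26595285 0.06501018]
stand [
[... 7931 characters left out ...]
8)), (359, 180, np.int64(518), np.int64(-284), np.int64(222)), (359, 183, np.int64(511), np.int64(-286), np.int64(210)), (326, 184, np.int64(510), np.int64(-187), np.int64(211)), (327, 184, np.int64(508), np.int64(-188), np.int64(219)), (358, 184, np.int64(506), np.int64(-281), np.int64(217)), (359, 184, np.int64(507), np.int64(-286), np.int64(212)), (326, 185, np.int64(506), np.int64(-186), np.int64(216)), (327, 185, np.int64(504), np.int64(-188), np.int64(223)), (328, 185, np.int64(505), np.int64(-191), np.int64(218)), (327, 189, np.int64(493), np.int64(-188), np.int64(216)), (328, 189, np.int64(494), np.int64(-192), np.int64(211)), (328, 190, np.int64(491), np.int64(-191), np.int64(213))]
```

View pics/crop1.png

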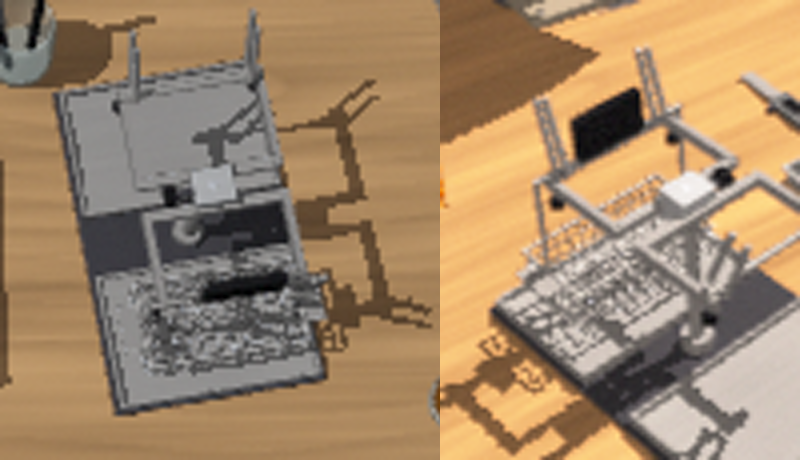

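The crop confirms it: a grey wire basket with a black grip at top (341,181), hanging in the front hook, with the prongs leaning towards the robot. The orange one at (370,268) is the look-alike. Next come refined values and the lean in the stand frame.

```bash
cat >> h.py <<'E'
from scipy.spatial.transform import Rotation as Ro
def sf(P,o=(.522,-.237),yaw=8.64):
    a=np.deg2rad(yaw);Q=P-np.array([*o,0]);return np.stack([Q[...,0]*np.cos(a)+Q[...,1]*np.sin(a),-Q[...,0]*np.sin(a)+Q[...,1]*np.cos(a),Q[...,2]],-1)
def plan(grasp,yaw):
    # yaw = world dir of tool y; tool down. returns slide(mm), dr from the measured pose
    s=read_state();R=Ro.from_rotvec(s['orientation']);a=np.deg2rad(yaw)
    y=np.array([np.cos(a),np.sin(a),0]);z=np.array([0,0,-1.]);Rt=Ro.from_matrix(np.stack([np.cross(y,z),y,z],1))
    tcp=np.array(grasp)+[0,0,.167]
    print('slide',np.round(R.inv().apply(tcp-s['tool_pos'])*1000,1),'dr',np.round((R.inv()*Rt).as_rotvec(),4),'t',s['t'])
E
python3 - <<'E'
from h import *
for n in('top','scene'):
    D=np.load(f'pics/{n}0.npz');X=cloud(n,D['d']);Q=sf(X);sat=D['im'].max(2).astype(int)-D['im'].min(2)
    g=D['im'].max(2)<45
    for s in(-48,48):
        m=(abs(Q[...,1]*1000-s)<6)&(abs(Q[...,0])<.05)&(Q[...,2]>.17)&(Q[...,2]<.235)&(sat<40)
        P=Q[m]*1000;P=P[np.argsort(P[:,2])];print(n,s,[tuple(r) for r in np.round(P[:,[0,2]]).astype(int).tolist()])
    m=g&(abs(Q[...,0])<.02)&(abs(Q[...,1])<.045)&(Q[...,2]>.15)&(Q[...,2]<.215)
    P=Q[m]*1000;print('grip',n,len(P),np.percentile(P,[3,50,97],axis=0).round(1).tolist(),cv2.minAreaRect(np.float32(P[:,:2])), np.polyfit(P[:,1],P[:,0],1))
    if n=='top':
        m=(abs(X[...,2]-.13)<.005);m[:160]=0;m[230:]=0;m[:,:150]=0;m[:,230:]=0
        r=cv2.minAreaRect(np.float32(X[m][:,:2])*1000);print('rim',r)
        o=np.array(r[0])/1000;C=sf(X,o,r[2]-90)
        # tank inner hole edges: from rim points
        P=C[m]*1000
        for k,nm in((0,'x'),(1,'y')):
            oth=P[abs(P[:,1-k])<(50 if k==0 else 30)][:,k]
            print(nm,np.histogram(oth,np.arange(-100,101,4))[0].tolist())
    else:
        m=(abs(C_:=X[...,2]-.13)<.006)&(abs(sf(X,o,r[2]-90)[...,0])<.08)&(abs(sf(X,o,r[2]-90)[...,1])<.12)
        print('rim scene',cv2.minAreaRect(np.float32(X[m][:,:2])*1000))
plan((.521,-.2365,.26),8.5)
E
```

```text
top -48 [(-10, 170), (-14, 175), (2, 176), (-11, 178), (4, 183), (-1, 187), (-14, 188), (-17, 189), (2, 191), (0, 199), (-16, 199), (-1, 202), (-20, 204), (-4, 204), (-18, 208), (-19, 210), (-6, 210), (-22, 212), (-10, 218), (-8, 218), (-8, 220), (-12, 222)]
top 48 [(-9, 171), (7, 171), (-11, 181), (-15, 185), (4, 185), (1, 185), (-13, 191), (3, 191), (-18, 200), (-2, 202), (-23, 208), (-4, 211), (-21, 211), (-24, 213), (-21, 216), (-8, 216), (-10, 218), (-6, 219), (-10, 223)]
grip top 93 [[-3.4, -28.2, 166.7], [-1.3, 1.5, 195.8], [5.0, 30.5, 201.0]] ((1.5593509674072266, 1.08892822265625), (10.460783004760742, 60.58332443237305), 0.38678595423698425) [ 0.01365975 -0.30805832]
rim ((506.4797058105469, 255.0220947265625), (192.8623809814453, 128.236083984375), 84.10430145263672)
x [0, 0, 0, 0, 0, 0, 0, 0, 1, 35, 35, 38, 37, 36, 8, 0, 0, 0, 0, 0, 0, 0, 0, 0, 0, 0, 0, 0, 0, 0, 0, 0, 0, 0, 0, 18, 33, 36, 35, 33, 25, 1, 0, 0, 0, 0, 0, 0, 0, 0]
y [1, 22, 19, 23, 24, 21, 7, 0, 0, 0, 0, 0, 0, 0, 0, 0, 0, 0, 0, 0, 0, 0, 0, 0, 0, 0, 0, 0, 0, 0, 0, 0, 0, 0, 0, 0, 0, 0, 0, 0, 0, 0, 0, 10, 22, 19
[... 387 characters left out ...]
6), (-1, 217)]
scene 48 [(-8, 171), (10, 174), (7, 175), (-7, 175), (-10, 178), (9, 180), (-9, 184), (-13, 184), (5, 186), (-12, 188), (4, 188), (-16, 191), (0, 195), (-11, 198), (1, 199), (-13, 200), (-14, 203), (3, 204), (-2, 205), (-4, 207), (-17, 209), (-19, 212), (-3, 212), (-6, 213), (-5, 215)]
grip scene 177 [[4.4, -31.4, 162.2], [7.6, -3.5, 180.4], [10.7, 25.1, 197.1]] ((7.207549095153809, -2.8352279663085938), (8.639166831970215, 62.981815338134766), 0.778834342956543) [-4.42669623e-03  7.64220754e+00]
rim scene ((509.2447814941406, 253.2012939453125), (194.3352508544922, 131.89892578125), 83.97599792480469)
slide [ 382.7 -174.6  -22.9] dr [-1.3000e-03 -1.2000e-03 -1.3074e+00] t 0.1
```

Emit:
{"method": "servo_tool", "body": {"increments": [{"slide": [0, 0, -50], "dr": [0, 0, 0], "jaw": 0}, {"slide": [384, -174, -60], "dr": [0, 0, -1.307], "jaw": 0}, {"slide": [384, -174, -60], "dr": [0, 0, -1.307], "jaw": 0}, {"slide": [384, -174, -60], "dr": [0, 0, -1.307], "jaw": 0}, {"slide": [384, -174, -60], "dr": [0, 0, -1.307], "jaw": 0}, {"slide": [384, -174, -60], "dr": [0, 0, -1.307], "jaw": 0}, {"slide": [384, -174, -60], "dr": [0, 0, -1.307], "jaw": 0}, {"slide": [384, -174, -60], "dr": [0, 0, -1.307], "jaw": 0}, {"slide": [384, -174, -60], "dr": [0, 0, -1.307], "jaw": 0}, {"slide": [384, -174, -60], "dr": [0, 0, -1.307], "jaw": 0}, {"slide": [384, -174, -60], "dr": [0, 0, -1.307], "jaw": 0}, {"slide": [384, -174, -60], "dr": [0, 0, -1.307], "jaw": 0}, {"slide": [384, -174, -60], "dr": [0, 0, -1.307], "jaw": 0}, {"slide": [384, -174, -60], "dr": [0, 0, -1.307], "jaw": 0}, {"slide": [384, -174, -60], "dr": [0, 0, -1.307], "jaw": 0}]}}

```text
t: 1.6
tool_pos: [0.5218, -0.2377, 0.4648]
orientation: [2.054, 2.377, -0.0]
force: [-0.1, -0.1, -0.2]
opening: 0.0929
gripper_force: 0.0
```

Run:
```python
from h import *
s=read_state();print({k:np.round(s[k],4) for k in('t','tool_pos','orientation','force','q')})
plan((.523,-.237,.181),8.64)
```

```text
{'t': np.float64(1.6), 'tool_pos': array([ 0.5218, -0.2377,  0.4648]), 'orientation': array([ 2.0540e+00,  2.3771e+00, -2.0000e-04]), 'force': array([-0.1071, -0.1243, -0.1967]), 'q': array([-5.1680e-01,  4.1000e-02,  1.4742e+00, -1.0000e-04,  1.6264e+00,
       -6.6240e-01])}
slide [  0.5   1.3 116.8] dr [-0.      0.0001 -0.0052] t 1.6
```

Emit:
{"method": "servo_tool", "body": {"increments": [{"slide": [0.5, 1.3, 40], "dr": [0, 0, -0.005], "jaw": 0}, {"slide": [0.5, 1.3, 80], "dr": [0, 0, -0.005], "jaw": 0}, {"slide": [0.5, 1.3, 105], "dr": [0, 0, -0.005], "jaw": 0}, {"slide": [0.5, 1.3, 117], "dr": [0, 0, -0.005], "jaw": 0}, {"slide": [0.5, 1.3, 117], "dr": [0, 0, -0.005], "jaw": 0.5}, {"slide": [0.5, 1.3, 117], "dr": [0, 0, -0.005], "jaw": 0.5}, {"slide": [0.5, 1.3, 117], "dr": [0, 0, -0.005], "jaw": 0.65}, {"slide": [0.5, 1.3, 117], "dr": [0, 0, -0.005], "jaw": 0.65}, {"slide": [0.5, 1.3, 117], "dr": [0, 0, -0.005], "jaw": 0.7}, {"slide": [0.5, 1.3, 117], "dr": [0, 0, -0.005], "jaw": 0.7}], "force": 4}}

```text
t: 2.6
tool_pos: [0.5238, -0.236, 0.3483]
orientation: [2.045, 2.384, 0.0]
force: [0.6, 0.3, -0.1]
opening: 0.0494
gripper_force: 0.0
```

Run:
```python
from h import *
n='top'
im,d=read_camera(n);a=cv2.resize(im[150:215,305:375],None,fx=8,fy=8,interpolation=2)
im2,d2=read_camera('scene');b=cv2.resize(im2[165:265,155:205],None,fx=5.2,fy=5.2,interpolation=2)
cv2.imwrite('pics/c2.png',np.hstack([a[:520],b[:520]])[:, :800,::-1])
s=read_state();print({k:np.round(s[k],4) for k in('t','tool_pos','force','opening')})
X=cloud('scene',d2);a=8.64;Q=sf(X,s['tool_pos'][:2],a);g=im2.max(2)<45
m=np.zeros_like(g);m[185:222,180:215]=1
m&=g&(abs(Q[...,0])<.04)&(abs(Q[...,1])<.045)&(Q[...,2]>.155)&(Q[...,2]<.205)
print(np.percentile(Q[m]*1000,[3,50,97],axis=0).round(1))
```

```text
{'t': np.float64(2.7), 'tool_pos': array([ 0.5237, -0.236 ,  0.348 ]), 'force': array([ 0.1862, -0.1105, -0.2784]), 'opening': np.float64(0.0417)}
[[-23.9 -32.3 162.6]
 [  5.6 -12.7 184. ]
 [  8.    4.3 199.2]]
```

View pics/c2.png

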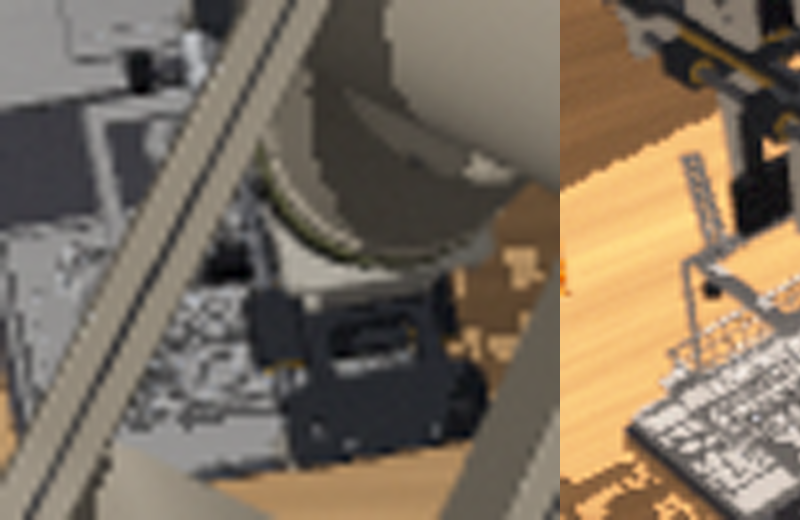

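The picture shows the fingers astride the grip (crop right, ~(770,190)), and the rear grip face at +5.6 mm means it is centred within 1 mm. I'll close gently.

Emit:
{"method": "servo_tool", "body": {"increments": [{"slide": [0, 0, 0], "dr": [0, 0, 0], "jaw": 0.8}, {"slide": [0, 0, 0], "dr": [0, 0, 0], "jaw": 0.84}, {"slide": [0, 0, 0], "dr": [0, 0, 0], "jaw": 0.86}, {"slide": [0, 0, 0], "dr": [0, 0, 0], "jaw": 0.88}, {"slide": [0, 0, 0], "dr": [0, 0, 0], "jaw": 0.9}, {"slide": [0, 0, 0], "dr": [0, 0, 0], "jaw": 0.93}, {"slide": [0, 0, 0], "dr": [0, 0, 0], "jaw": 0.96}, {"slide": [0, 0, 0], "dr": [0, 0, 0], "jaw": 1}], "force": 4}}

```text
t: 3.5
tool_pos: [0.5237, -0.236, 0.3477]
orientation: [2.045, 2.385, 0.0]
force: [1.6, -0.4, -1.0]
opening: 0.01
gripper_force: 4.0
```

Emit:
{"method": "servo_tool", "body": {"increments": [{"slide": [0, 0, 0], "dr": [0, 0, 0], "jaw": 1}, {"slide": [0, 0, 0], "dr": [0, 0, 0], "jaw": 1}, {"slide": [0, 0, 0], "dr": [0, 0, 0], "jaw": 1}, {"slide": [0, 0, 0], "dr": [0, 0, 0], "jaw": 1}], "force": 45}}

```text
t: 3.9
tool_pos: [0.5236, -0.236, 0.3477]
orientation: [-2.045, -2.385, 0.0]
force: [-0.8, -0.6, 0.1]
opening: 0.0099
gripper_force: 45.0
```

Emit:
{"method": "servo_tool", "body": {"increments": [{"slide": [0, 0, -1], "dr": [0, 0, 0], "jaw": 1}, {"slide": [0, 0, -2], "dr": [0, 0, 0], "jaw": 1}, {"slide": [0, 0, -3], "dr": [0, 0, 0], "jaw": 1}, {"slide": [0, 0, -3], "dr": [0, 0, 0], "jaw": 1}, {"slide": [0, 0, -3], "dr": [0, 0, 0], "jaw": 1}]}}

```text
t: 4.4
tool_pos: [0.5236, -0.236, 0.3506]
orientation: [-2.045, -2.384, 0.0]
force: [-0.0, 0.9, -4.4]
opening: 0.0098
gripper_force: 45.0
```

Emit:
{"method": "servo_tool", "body": {"increments": [{"slide": [0, -1, -1.5], "dr": [0, 0, 0], "jaw": 1}, {"slide": [0, -2, -3], "dr": [0, 0, 0], "jaw": 1}, {"slide": [0, -2.7, -5], "dr": [0, 0, 0], "jaw": 1}, {"slide": [0, -3.3, -7], "dr": [0, 0, 0], "jaw": 1}, {"slide": [0, -4, -9], "dr": [0, 0, 0], "jaw": 1}, {"slide": [0, -4.7, -11], "dr": [0, 0, 0], "jaw": 1}, {"slide": [0, -4.7, -11], "dr": [0, 0, 0], "jaw": 1}, {"slide": [0, -4.7, -11], "dr": [0, 0, 0], "jaw": 1}]}}

```text
t: 5.2
tool_pos: [0.519, -0.2367, 0.3618]
orientation: [2.045, 2.385, 0.0]
force: [-0.5, -1.1, -4.5]
opening: 0.0095
gripper_force: 45.0
```

Emit:
{"method": "servo_tool", "body": {"increments": [{"slide": [0, -0.7, -2], "dr": [0, 0, 0], "jaw": 1}, {"slide": [0, -1.3, -4], "dr": [0, 0, 0], "jaw": 1}, {"slide": [0, -2, -6], "dr": [0, 0, 0], "jaw": 1}, {"slide": [0, -2.7, -8], "dr": [0, 0, 0], "jaw": 1}, {"slide": [0, -3.3, -10], "dr": [0, 0, 0], "jaw": 1}, {"slide": [0, -3.3, -10], "dr": [0, 0, 0], "jaw": 1}, {"slide": [0, -3.3, -10], "dr": [0, 0, 0], "jaw": 1}]}}

```text
t: 5.9
tool_pos: [0.5157, -0.2373, 0.3718]
orientation: [2.045, 2.384, 0.0]
force: [-0.1, 0.8, -3.4]
opening: 0.0096
gripper_force: 45.0
```

Emit:
{"method": "servo_tool", "body": {"increments": [{"slide": [0, 0.5, 0], "dr": [0, 0, 0], "jaw": 1}, {"slide": [0, 1, 0], "dr": [0, 0, 0], "jaw": 1}, {"slide": [0, 1.3, 0], "dr": [0, 0, 0], "jaw": 1}, {"slide": [0, 1.3, 0], "dr": [0, 0, 0], "jaw": 1}]}}

```text
t: 6.3
tool_pos: [0.5171, -0.237, 0.3717]
orientation: [-2.045, -2.385, 0.0]
force: [-0.3, 0.1, -4.8]
opening: 0.0099
gripper_force: 45.0
```

Emit:
{"method": "servo_tool", "body": {"increments": [{"slide": [0, -0.7, 0], "dr": [0, 0, 0], "jaw": 1}, {"slide": [0, -1.4, 0], "dr": [0, 0, 0], "jaw": 1}, {"slide": [0, -2.1, 0], "dr": [0, 0, 0], "jaw": 1}, {"slide": [0, -2.6, 0], "dr": [0, 0, 0], "jaw": 1}, {"slide": [0, -2.6, 0], "dr": [0, 0, 0], "jaw": 1}]}}

```text
t: 6.8
tool_pos: [0.5144, -0.2374, 0.3718]
orientation: [2.045, 2.385, 0.0]
force: [0.0, -0.4, -4.8]
opening: 0.0096
gripper_force: 45.0
```

Emit:
{"method": "servo_tool", "body": {"increments": [{"slide": [0, 1.2, 0], "dr": [0, 0, 0], "jaw": 1}, {"slide": [0, 0.6, -2], "dr": [0, 0, 0], "jaw": 1}, {"slide": [0, 0, -4], "dr": [0, 0, 0], "jaw": 1}, {"slide": [0, -0.7, -6], "dr": [0, 0, 0], "jaw": 1}, {"slide": [0, -1.4, -8], "dr": [0, 0, 0], "jaw": 1}, {"slide": [0, -2, -10], "dr": [0, 0, 0], "jaw": 1}, {"slide": [0, -2, -10], "dr": [0, 0, 0], "jaw": 1}, {"slide": [0, -2, -10], "dr": [0, 0, 0], "jaw": 1}]}}

```text
t: 7.6
tool_pos: [0.5125, -0.2377, 0.3818]
orientation: [2.045, 2.385, 0.0]
force: [-0.1, 1.3, -3.4]
opening: 0.0096
gripper_force: 45.0
```

Emit:
{"method": "servo_tool", "body": {"increments": [{"slide": [0, 0.5, 0], "dr": [0, 0, 0], "jaw": 1}, {"slide": [0, 1, 0], "dr": [0, 0, 0], "jaw": 1}, {"slide": [0, 1.3, 0], "dr": [0, 0, 0], "jaw": 1}, {"slide": [0, 1.3, 0], "dr": [0, 0, 0], "jaw": 1}]}}

```text
t: 8.0
tool_pos: [0.5138, -0.2375, 0.3816]
orientation: [-2.045, -2.385, 0.0]
force: [0.3, -0.2, -5.0]
opening: 0.0098
gripper_force: 45.0
```

Emit:
{"method": "servo_tool", "body": {"increments": [{"slide": [0, -0.7, 0], "dr": [0, 0, 0], "jaw": 1}, {"slide": [0, -1.4, 0], "dr": [0, 0, 0], "jaw": 1}, {"slide": [0, -2.1, 0], "dr": [0, 0, 0], "jaw": 1}, {"slide": [0, -2.6, 0], "dr": [0, 0, 0], "jaw": 1}, {"slide": [0, -2.6, 0], "dr": [0, 0, 0], "jaw": 1}]}}

```text
t: 8.5
tool_pos: [0.5111, -0.2379, 0.3818]
orientation: [2.045, 2.385, 0.0]
force: [0.7, -0.1, -5.4]
opening: 0.0099
gripper_force: 45.0
```

Emit:
{"method": "servo_tool", "body": {"increments": [{"slide": [0, 1.4, 0], "dr": [0, 0, 0], "jaw": 1}, {"slide": [0, 0.8, -2], "dr": [0, 0, 0], "jaw": 1}, {"slide": [0, 0.1, -4], "dr": [0, 0, 0], "jaw": 1}, {"slide": [0, -0.5, -6], "dr": [0, 0, 0], "jaw": 1}, {"slide": [0, -1.2, -8], "dr": [0, 0, 0], "jaw": 1}, {"slide": [0, -1.8, -10], "dr": [0, 0, 0], "jaw": 1}, {"slide": [0, -1.8, -10], "dr": [0, 0, 0], "jaw": 1}, {"slide": [0, -1.8, -10], "dr": [0, 0, 0], "jaw": 1}]}}

```text
t: 9.3
tool_pos: [0.5094, -0.2382, 0.3918]
orientation: [2.045, 2.385, 0.0]
force: [-0.7, 0.3, -4.0]
opening: 0.0098
gripper_force: 45.0
```

Emit:
{"method": "servo_tool", "body": {"increments": [{"slide": [0, 0.4, 0], "dr": [0, 0, 0], "jaw": 1}, {"slide": [0, 0.8, 0], "dr": [0, 0, 0], "jaw": 1}, {"slide": [0, 1.1, 0], "dr": [0, 0, 0], "jaw": 1}, {"slide": [0, 1.1, 0], "dr": [0, 0, 0], "jaw": 1}]}}

```text
t: 9.7
tool_pos: [0.5105, -0.238, 0.3917]
orientation: [-2.045, -2.385, 0.0]
force: [-0.0, 0.2, -4.2]
opening: 0.0098
gripper_force: 45.0
```

Emit:
{"method": "servo_tool", "body": {"increments": [{"slide": [0, -0.6, 0], "dr": [0, 0, 0], "jaw": 1}, {"slide": [0, -1.2, 0], "dr": [0, 0, 0], "jaw": 1}, {"slide": [0, -1.7, 0], "dr": [0, 0, 0], "jaw": 1}, {"slide": [0, -2.2, 0], "dr": [0, 0, 0], "jaw": 1}, {"slide": [0, -2.2, 0], "dr": [0, 0, 0], "jaw": 1}]}}

```text
t: 10.2
tool_pos: [0.5083, -0.2384, 0.3918]
orientation: [2.045, 2.384, 0.0]
force: [1.2, -0.7, -5.0]
opening: 0.0099
gripper_force: 45.0
```

Emit:
{"method": "servo_tool", "body": {"increments": [{"slide": [0, 1.5, 0], "dr": [0, 0, 0], "jaw": 1}, {"slide": [0, 0.9, -2], "dr": [0, 0, 0], "jaw": 1}, {"slide": [0, 0.3, -4], "dr": [0, 0, 0], "jaw": 1}, {"slide": [0, -0.4, -6], "dr": [0, 0, 0], "jaw": 1}, {"slide": [0, -1, -8], "dr": [0, 0, 0], "jaw": 1}, {"slide": [0, -1, -8], "dr": [0, 0, 0], "jaw": 1}, {"slide": [0, -1, -8], "dr": [0, 0, 0], "jaw": 1}]}}

```text
t: 10.9
tool_pos: [0.5073, -0.2385, 0.3999]
orientation: [2.045, 2.384, 0.0]
force: [-0.3, 0.1, -4.2]
opening: 0.0098
gripper_force: 45.0
```

Emit:
{"method": "servo_tool", "body": {"increments": [{"slide": [0, 0.4, 0], "dr": [0, 0, 0], "jaw": 1}, {"slide": [0, 0.8, 0], "dr": [0, 0, 0], "jaw": 1}, {"slide": [0, 1, 0], "dr": [0, 0, 0], "jaw": 1}, {"slide": [0, 1, 0], "dr": [0, 0, 0], "jaw": 1}]}}

```text
t: 11.3
tool_pos: [0.5084, -0.2383, 0.3997]
orientation: [-2.045, -2.385, 0.0]
force: [-0.2, 0.2, -4.7]
opening: 0.0099
gripper_force: 45.0
```

Emit:
{"method": "servo_tool", "body": {"increments": [{"slide": [0, -0.6, 0], "dr": [0, 0, 0], "jaw": 1}, {"slide": [0, -1.2, 0], "dr": [0, 0, 0], "jaw": 1}, {"slide": [0, -1.7, 0], "dr": [0, 0, 0], "jaw": 1}, {"slide": [0, -2, 0], "dr": [0, 0, 0], "jaw": 1}, {"slide": [0, -2, 0], "dr": [0, 0, 0], "jaw": 1}]}}

```text
t: 11.8
tool_pos: [0.5063, -0.2387, 0.3998]
orientation: [2.045, 2.385, 0.0]
force: [0.2, -0.4, -4.8]
opening: 0.0097
gripper_force: 45.0
```

Emit:
{"method": "servo_tool", "body": {"increments": [{"slide": [0, 1, 0], "dr": [0, 0, 0], "jaw": 1}, {"slide": [0, 0.4, -2], "dr": [0, 0, 0], "jaw": 1}, {"slide": [0, -0.2, -4], "dr": [0, 0, 0], "jaw": 1}, {"slide": [0, -0.8, -6], "dr": [0, 0, 0], "jaw": 1}, {"slide": [0, -1.5, -8], "dr": [0, 0, 0], "jaw": 1}, {"slide": [0, -1.5, -8], "dr": [0, 0, 0], "jaw": 1}]}}

```text
t: 12.4
tool_pos: [0.5049, -0.239, 0.4083]
orientation: [2.045, 2.384, 0.0]
force: [0.4, -0.5, -3.8]
opening: 0.0096
gripper_force: 45.0
```

Emit:
{"method": "servo_tool", "body": {"increments": [{"slide": [0, -0.6, -2], "dr": [0, 0, 0], "jaw": 1}, {"slide": [0, -1.2, -4], "dr": [0, 0, 0], "jaw": 1}, {"slide": [0, -1.8, -6], "dr": [0, 0, 0], "jaw": 1}, {"slide": [0, -2.2, -8], "dr": [0, 0, 0], "jaw": 1}, {"slide": [0, -2.2, -9], "dr": [0, 0, 0], "jaw": 1}, {"slide": [0, -2.2, -9], "dr": [0, 0, 0], "jaw": 1}]}}

```text
t: 13.0
tool_pos: [0.5027, -0.2393, 0.417]
orientation: [2.045, 2.384, 0.0]
force: [0.3, -0.2, -4.4]
opening: 0.0101
gripper_force: 45.0
```

Emit:
{"method": "servo_tool", "body": {"increments": [{"slide": [0, -1, 0], "dr": [0, 0, 0], "jaw": 1}, {"slide": [0, -3, 0], "dr": [0, 0, 0], "jaw": 1}, {"slide": [0, -5, 0], "dr": [0, 0, 0], "jaw": 1}, {"slide": [0, -8, 0], "dr": [0, 0, 0], "jaw": 1}, {"slide": [0, -8, 0], "dr": [0, 0, 0], "jaw": 1}]}}

```text
t: 13.5
tool_pos: [0.4944, -0.2406, 0.4167]
orientation: [-2.045, -2.384, 0.0]
force: [-0.4, 0.1, -4.2]
opening: 0.0096
gripper_force: 45.0
```

Emit:
{"method": "servo_tool", "body": {"increments": [{"slide": [0, -5, 0], "dr": [0, 0, 0], "jaw": 1}, {"slide": [0, -12, 0], "dr": [0, 0, 0], "jaw": 1}, {"slide": [0, -20, 0], "dr": [0, 0, 0], "jaw": 1}, {"slide": [0, -30, 0], "dr": [0, 0, 0], "jaw": 1}, {"slide": [0, -42, 0], "dr": [0, 0, 0], "jaw": 1}, {"slide": [0, -54, 0], "dr": [0, 0, 0], "jaw": 1}, {"slide": [0, -66, 0], "dr": [0, 0, 0], "jaw": 1}, {"slide": [0, -76, 0], "dr": [0, 0, 0], "jaw": 1}, {"slide": [0, -84, 0], "dr": [0, 0, 0], "jaw": 1}, {"slide": [0, -90, 0], "dr": [0, 0, 0], "jaw": 1}, {"slide": [0, -90, 0], "dr": [0, 0, 0], "jaw": 1}, {"slide": [0, -90, 0], "dr": [0, 0, 0], "jaw": 1}]}}

```text
t: 14.7
tool_pos: [0.4059, -0.2542, 0.4168]
orientation: [2.045, 2.384, 0.0]
force: [-0.4, -0.4, -4.8]
opening: 0.0098
gripper_force: 45.0
```

Run:
```python
from h import *
im,d=read_camera('scene');cv2.imwrite('pics/s3.png',cv2.resize(im[110:270,110:350],None,fx=3,fy=3)[...,::-1])
np.savez('pics/s3.npz',im=im,d=d)
s=read_state();print({k:np.round(s[k],4) for k in('t','tool_pos','orientation','force','q')})
# tank: y axis 84.1 -> x axis -5.9
plan((.5075,.2545,.33),-5.9)
```

```text
{'t': np.float64(14.75), 'tool_pos': array([ 0.406 , -0.2542,  0.4168]), 'orientation': array([2.0449e+00, 2.3846e+00, 4.0000e-04]), 'force': array([ 0.4425,  0.1263, -3.2973]), 'q': array([-6.6640e-01, -2.0750e-01,  1.7955e+00,  2.0000e-04,  1.5533e+00,
       -8.1950e-01])}
slide [487.2 177.8 -80.2] dr [0.0004 0.     0.256 ] t 14.75
```

View pics/s3.png

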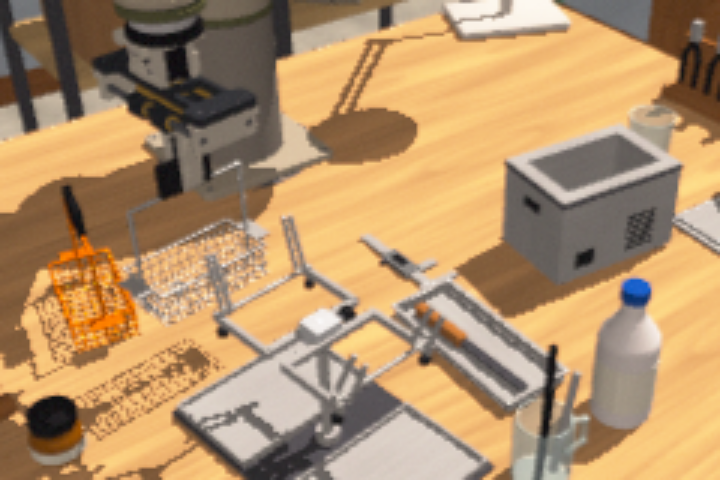

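The basket hangs level and is clear of the hook, at pic ~(200,260), with the rings in it and the stand free in front. Next I raise it, then carry it over.

Emit:
{"method": "servo_tool", "body": {"increments": [{"slide": [0, 0, -4], "dr": [0, 0, 0], "jaw": 1}, {"slide": [0, 0, -12], "dr": [0, 0, 0], "jaw": 1}, {"slide": [0, 0, -24], "dr": [0, 0, 0], "jaw": 1}, {"slide": [0, 0, -38], "dr": [0, 0, 0], "jaw": 1}, {"slide": [0, 0, -52], "dr": [0, 0, 0], "jaw": 1}, {"slide": [0, 0, -64], "dr": [0, 0, 0], "jaw": 1}, {"slide": [4, 0, -74], "dr": [0, 0, 0], "jaw": 1}, {"slide": [12, 0, -80], "dr": [0, 0, 0], "jaw": 1}, {"slide": [25, 0, -84], "dr": [0, 0, 0], "jaw": 1}, {"slide": [42, 0, -86], "dr": [0, 0, 0.01], "jaw": 1}, {"slide": [60, 0, -86], "dr": [0, 0, 0.02], "jaw": 1}, {"slide": [80, 2, -86], "dr": [0, 0, 0.03], "jaw": 1}, {"slide": [102, 5, -86], "dr": [0, 0, 0.05], "jaw": 1}, {"slide": [124, 10, -86], "dr": [0, 0, 0.06], "jaw": 1}, {"slide": [146, 16, -86], "dr": [0, 0, 0.08], "jaw": 1}, {"slide": [168, 24, -86], "dr": [0, 0, 0.09], "jaw": 1}, {"slide": [188, 32, -86], "dr": [0, 0, 0.1], "jaw": 1}, {"slide": [205, 39, -86], "dr": [0, 0, 0.11], "jaw": 1}, {"slide": [218, 44, -86], "dr": [0, 0, 0.12], "jaw": 1}, {"slide": [224, 47, -86], "dr": [0, 0, 0.12], "jaw": 1}]}}

```text
t: 16.75
tool_pos: [0.4177, -0.0239, 0.5024]
orientation: [-2.182, -2.259, 0.0]
force: [-0.7, -0.8, -4.4]
opening: 0.01
gripper_force: 45.0
```

Run:
```python
from h import *
plan((.5075,.2545,.33),-5.9)
```

```text
slide [275.1  99.4   5.5] dr [-0.0007 -0.0006  0.1378] t 16.75
```

Emit:
{"method": "servo_tool", "body": {"increments": [{"slide": [5, 2, 0], "dr": [0, 0, 0], "jaw": 1}, {"slide": [15, 6, 0], "dr": [0, 0, 0.01], "jaw": 1}, {"slide": [30, 11, 0], "dr": [0, 0, 0.02], "jaw": 1}, {"slide": [50, 18, 0], "dr": [0, 0, 0.03], "jaw": 1}, {"slide": [72, 26, 0], "dr": [0, 0, 0.04], "jaw": 1}, {"slide": [94, 34, 0], "dr": [0, 0, 0.05], "jaw": 1}, {"slide": [116, 42, 0], "dr": [0, 0, 0.06], "jaw": 1}, {"slide": [138, 50, 0], "dr": [0, 0, 0.07], "jaw": 1}, {"slide": [160, 58, 0], "dr": [0, 0, 0.08], "jaw": 1}, {"slide": [182, 66, 0], "dr": [0, 0, 0.09], "jaw": 1}, {"slide": [204, 74, 0], "dr": [0, 0, 0.1], "jaw": 1}, {"slide": [226, 82, 0], "dr": [0, 0, 0.11], "jaw": 1}, {"slide": [246, 89, 0], "dr": [0, 0, 0.12], "jaw": 1}, {"slide": [260, 94, 0], "dr": [0, 0, 0.13], "jaw": 1}, {"slide": [270, 98, 0], "dr": [0, 0, 0.138], "jaw": 1}, {"slide": [275, 99.5, 0], "dr": [0, 0, 0.138], "jaw": 1}, {"slide": [275, 99.5, 0], "dr": [0, 0, 0.138], "jaw": 1}, {"slide": [275, 99.5, 0], "dr": [0, 0, 0.138], "jaw": 1}, {"slide": [275, 99.5, 0], "dr": [0, 0, 0.138], "jaw": 1}]}}

```text
t: 18.65
tool_pos: [0.5085, 0.2519, 0.5029]
orientation: [2.335, 2.101, -0.0]
force: [0.8, -0.5, -4.3]
opening: 0.01
gripper_force: 45.0
```

Run:
```python
from h import *
s=read_state();print({k:np.round(s[k],4) for k in('t','tool_pos','orientation','force')})
ims=[]
for n in('scene','top'):
    im,d=read_camera(n);np.savez(f'pics/{n}4.npz',im=im,d=d)
    X=cloud(n,d);C=sf(X,s['tool_pos'][:2],-5.9)
    sat=im.max(2).astype(int)-im.min(2)
    m=(abs(C[...,0])<.055)&(abs(C[...,1])<.1)&(C[...,2]>.165)&(C[...,2]<.24)&(sat<60)
    P=C[m]*1000;v,u=np.nonzero(m);print(n,len(P),P.min(0),P.max(0),np.percentile(P,[2,98],axis=0),(u.min(),u.max(),v.min(),v.max()) if len(u) else 0)
    for zl,zh in((.17,.19),(.19,.21),(.21,.24)):
        q=P[(P[:,2]>zl*1000)&(P[:,2]<zh*1000)]
        if len(q):print(zl,len(q),np.percentile(q[:,:2],[2,98],axis=0).round(1).tolist(),cv2.minAreaRect(np.float32(q[:,:2])))
    ims.append(cv2.resize(im[110:210,235:345] if n=='scene' else im[130:230,140:250],(440,400)) )
cv2.imwrite('pics/c4.png',cv2.resize(np.hstack(ims),(792,360))[...,::-1])
```

```text
{'t': np.float64(18.65), 'tool_pos': array([0.5085, 0.2519, 0.5029]), 'orientation': array([ 2.3354,  2.101 , -0.    ]), 'force': array([ 0.8369, -0.4622, -4.3226])}
scene 281 [-36.75897663 -90.98569668 183.39192327] [ 42.68591772  83.82694825 238.26778234] [[-35.15583909 -86.10499229 183.97505944]
 [ 40.99104937  76.86885781 229.86673178]] (np.int64(288), np.int64(329), np.int64(134), np.int64(159))
0.17 80 [[-34.9, -70.9], [39.8, 66.3]] ((7.678821563720703, -1.5874176025390625), (139.91163635253906, 77.24440002441406), 83.67002868652344)
0.19 59 [[-31.6, -74.7], [41.0, 65.1]] ((6.770109176635742, -4.3046417236328125), (142.49111938476562, 75.88571166992188), 84.56819152832031)
0.21 142 [[-35.1, -88.1], [41.1, 81.0]] ((3.1619949340820312, -3.5573806762695312), (78.04946899414062, 174.89317321777344), 0.8037707209587097)
top 375 [-38.57583994 -88.68782983 181.89641335] [ 37.52592942  83.6879851  236.45927844] [[-37.71572001 -86.81746122 184.53340871]
 [ 36.45458786  72.64465435 230.18713238]] (np.int64(153), np.int64(210), np.int64(175), np.int64(203))
0.17 108 [[-36.9, -69.4], [36.3, 66.8]] ((-0.6229171752929688, -1.370635986328125), (138.50970458984375, 74.05001831054688), 89.96461486816406)
0.19 66 [[-37.7, -70.0], [36.1, 66.8]] ((-0.5097236633300781, -1.197540283203125), (138.27537536621094, 73.99458312988281), 89.67525482177734)
0.21 201 [[-38.0, -87.3], [36.6, 78.5]] ((0.4414482116699219, -2.7793807983398438), (171.870361328125, 75.72291564941406), 88.4503402709961)
```

View pics/c4.png

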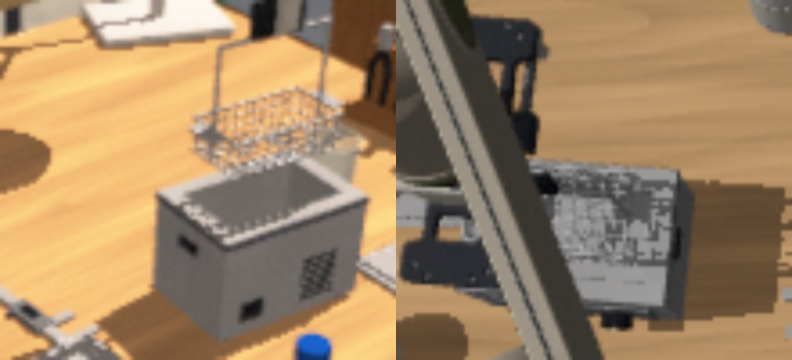

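In the picture the basket is level above the tank (scene crop (265,120)). Both cameras agree it must shift about −2 mm in x and +4.3 mm in y. I'll correct that and lower to just above the rim.

Emit:
{"method": "servo_tool", "body": {"increments": [{"slide": [2, -1.2, 4], "dr": [0, 0, 0], "jaw": 1}, {"slide": [4.1, -2.4, 12], "dr": [0, 0, 0], "jaw": 1}, {"slide": [4.1, -2.4, 22], "dr": [0, 0, 0], "jaw": 1}, {"slide": [4.1, -2.4, 32], "dr": [0, 0, 0], "jaw": 1}, {"slide": [4.1, -2.4, 40], "dr": [0, 0, 0], "jaw": 1}, {"slide": [4.1, -2.4, 46], "dr": [0, 0, 0], "jaw": 1}, {"slide": [4.1, -2.4, 50], "dr": [0, 0, 0], "jaw": 1}, {"slide": [4.1, -2.4, 50], "dr": [0, 0, 0], "jaw": 1}, {"slide": [4.1, -2.4, 50], "dr": [0, 0, 0], "jaw": 1}]}}

```text
t: 19.65
tool_pos: [0.5066, 0.2568, 0.4531]
orientation: [2.335, 2.102, 0.001]
force: [0.9, 0.0, -3.9]
opening: 0.0097
gripper_force: 45.0
```

Emit:
{"method": "servo_tool", "body": {"increments": [{"slide": [0, 0, 2], "dr": [0, 0, 0], "jaw": 1}, {"slide": [0, 0, 4], "dr": [0, 0, 0], "jaw": 1}, {"slide": [0, 0, 6], "dr": [0, 0, 0], "jaw": 1}, {"slide": [0, 0, 8], "dr": [0, 0, 0], "jaw": 1}, {"slide": [0, 0, 10], "dr": [0, 0, 0], "jaw": 1}, {"slide": [0, 0, 12], "dr": [0, 0, 0], "jaw": 1}, {"slide": [0, 0, 12], "dr": [0, 0, 0], "jaw": 1}]}}

```text
t: 20.35
tool_pos: [0.5065, 0.2568, 0.4403]
orientation: [-2.335, -2.102, 0.001]
force: [-0.1, 0.7, -4.7]
opening: 0.0096
gripper_force: 45.0
```

Emit:
{"method": "servo_tool", "body": {"increments": [{"slide": [0, 0, 2], "dr": [0, 0, 0], "jaw": 1}, {"slide": [0, 0, 4], "dr": [0, 0, 0], "jaw": 1}, {"slide": [0, 0, 6], "dr": [0, 0, 0], "jaw": 1}, {"slide": [0, 0, 8], "dr": [0, 0, 0], "jaw": 1}, {"slide": [0, 0, 10], "dr": [0, 0, 0], "jaw": 1}, {"slide": [0, 0, 12], "dr": [0, 0, 0], "jaw": 1}, {"slide": [0, 0, 14], "dr": [0, 0, 0], "jaw": 1}, {"slide": [0, 0, 14], "dr": [0, 0, 0], "jaw": 1}]}}

```text
t: 21.15
tool_pos: [0.5065, 0.2568, 0.4263]
orientation: [-2.335, -2.102, 0.001]
force: [0.4, 0.6, -3.7]
opening: 0.0098
gripper_force: 45.0
```

Emit:
{"method": "servo_tool", "body": {"increments": [{"slide": [0, 0, 2], "dr": [0, 0, 0], "jaw": 1}, {"slide": [0, 0, 4], "dr": [0, 0, 0], "jaw": 1}, {"slide": [0, 0, 6], "dr": [0, 0, 0], "jaw": 1}, {"slide": [0, 0, 8], "dr": [0, 0, 0], "jaw": 1}, {"slide": [0, 0, 10], "dr": [0, 0, 0], "jaw": 1}, {"slide": [0, 0, 10], "dr": [0, 0, 0], "jaw": 1}, {"slide": [0, 0, 10], "dr": [0, 0, 0], "jaw": 1}]}}

```text
t: 21.85
tool_pos: [0.5066, 0.2568, 0.4167]
orientation: [-2.335, -2.102, 0.0]
force: [0.9, -0.0, -4.8]
opening: 0.0096
gripper_force: 45.0
```

Emit:
{"method": "servo_tool", "body": {"increments": [{"slide": [0, 0, 0.5], "dr": [0, 0, 0], "jaw": 1}, {"slide": [0, 0, 1], "dr": [0, 0, 0], "jaw": 1}, {"slide": [0, 0, 1.5], "dr": [0, 0, 0], "jaw": 1}, {"slide": [0, 0, 2], "dr": [0, 0, 0], "jaw": 1}, {"slide": [0, 0, 2.5], "dr": [0, 0, 0], "jaw": 1}, {"slide": [0, 0, 3], "dr": [0, 0, 0], "jaw": 1}, {"slide": [0, 0, 3], "dr": [0, 0, 0], "jaw": 1}]}}

```text
t: 22.55
tool_pos: [0.5065, 0.2568, 0.4136]
orientation: [-2.335, -2.102, 0.0]
force: [0.6, -0.0, -4.8]
opening: 0.0098
gripper_force: 45.0
```

Expected seat at TCP z ≈ 0.4102, so I go in fine steps.

Emit:
{"method": "servo_tool", "body": {"increments": [{"slide": [0, 0, 0.5], "dr": [0, 0, 0], "jaw": 1}, {"slide": [0, 0, 1], "dr": [0, 0, 0], "jaw": 1}, {"slide": [0, 0, 1.5], "dr": [0, 0, 0], "jaw": 1}, {"slide": [0, 0, 2], "dr": [0, 0, 0], "jaw": 1}, {"slide": [0, 0, 2], "dr": [0, 0, 0], "jaw": 1}]}}

```text
t: 23.05
tool_pos: [0.5065, 0.2568, 0.4116]
orientation: [-2.335, -2.102, 0.0]
force: [-0.9, 0.5, -4.9]
opening: 0.0097
gripper_force: 45.0
```

Emit:
{"method": "servo_tool", "body": {"increments": [{"slide": [0, 0, 0.3], "dr": [0, 0, 0], "jaw": 1}, {"slide": [0, 0, 0.6], "dr": [0, 0, 0], "jaw": 1}, {"slide": [0, 0, 0.8], "dr": [0, 0, 0], "jaw": 1}, {"slide": [0, 0, 0.8], "dr": [0, 0, 0], "jaw": 1}]}}

```text
t: 23.45
tool_pos: [0.5066, 0.2569, 0.4109]
orientation: [-2.335, -2.102, -0.0]
force: [0.8, 0.2, -5.2]
opening: 0.0097
gripper_force: 45.0
```

Emit:
{"method": "servo_tool", "body": {"increments": [{"slide": [0, 0, 0.3], "dr": [0, 0, 0], "jaw": 1}, {"slide": [0, 0, 0.5], "dr": [0, 0, 0], "jaw": 1}, {"slide": [0, 0, 0.5], "dr": [0, 0, 0], "jaw": 1}, {"slide": [0, 0, 0.5], "dr": [0, 0, 0], "jaw": 1}]}}

```text
t: 23.85
tool_pos: [0.5066, 0.2568, 0.4104]
orientation: [-2.335, -2.102, -0.0]
force: [-0.6, -0.7, -4.4]
opening: 0.0097
gripper_force: 45.0
```

Emit:
{"method": "servo_tool", "body": {"increments": [{"slide": [0, 0, 0.3], "dr": [0, 0, 0], "jaw": 1}, {"slide": [0, 0, 0.5], "dr": [0, 0, 0], "jaw": 1}, {"slide": [0, 0, 0.5], "dr": [0, 0, 0], "jaw": 1}, {"slide": [0, 0, 0.5], "dr": [0, 0, 0], "jaw": 1}]}}

```text
t: 24.25
tool_pos: [0.5066, 0.2568, 0.41]
orientation: [2.335, 2.102, 0.0]
force: [0.0, 0.6, -4.1]
opening: 0.0097
gripper_force: 45.0
```

Emit:
{"method": "servo_tool", "body": {"increments": [{"slide": [0, 0, 0.3], "dr": [0, 0, 0], "jaw": 1}, {"slide": [0, 0, 0.5], "dr": [0, 0, 0], "jaw": 1}, {"slide": [0, 0, 0.5], "dr": [0, 0, 0], "jaw": 1}, {"slide": [0, 0, 0.5], "dr": [0, 0, 0], "jaw": 1}]}}

```text
t: 24.65
tool_pos: [0.5066, 0.2568, 0.4099]
orientation: [2.335, 2.102, 0.001]
force: [-1.5, -2.2, 0.8]
opening: 0.01
gripper_force: 45.0
```

Emit:
{"method": "servo_tool", "body": {"increments": [{"slide": [0, 0, 0.3], "dr": [0, 0, 0], "jaw": 1}, {"slide": [0, 0, 0.5], "dr": [0, 0, 0], "jaw": 1}, {"slide": [0, 0, 0.5], "dr": [0, 0, 0], "jaw": 1}, {"slide": [0, 0, 0.5], "dr": [0, 0, 0], "jaw": 1}]}}

```text
t: 25.05
tool_pos: [0.5066, 0.2568, 0.41]
orientation: [2.335, 2.101, 0.001]
force: [-4.2, -3.2, 5.8]
opening: 0.0099
gripper_force: 45.0
```

Run:
```python
from h import *
s=read_state();im,d=read_camera('scene');X=cloud('scene',d);C=sf(X,(.5065,.255),-5.9);sat=im.max(2).astype(int)-im.min(2)
print(s['tool_pos'],s['force'])
# lugs: beyond tank mouth ends; rim reference
for nm,m in(('rimL',(C[...,1]>.078)&(C[...,1]<.092)&(abs(C[...,0])>.03)&(abs(C[...,0])<.055)),('lugL',(C[...,1]>.078)&(C[...,1]<.086)&(abs(C[...,0])<.015)),('rimR',(C[...,1]<-.078)&(C[...,1]>-.092)&(abs(C[...,0])>.03)&(abs(C[...,0])<.055)),('lugR',(C[...,1]<-.078)&(C[...,1]>-.086)&(abs(C[...,0])<.015))):
    z=C[...,2][m&(C[...,2]>.11)&(C[...,2]<.15)]*1000;print(nm,len(z),np.percentile(z,[10,50,90]).round(1) if len(z) else '')
cv2.imwrite('pics/c5.png',cv2.resize(im[125:210,265:350],(680,600)[::1] if 0 else (600,600))[...,::-1])
```

```text
[0.50656799 0.25678907 0.40995508] [-4.15499532 -3.157932    5.83947763]
rimL 23 [126.  127.6 129.4]
lugL 6 [128.1 129.8 131. ]
rimR 25 [126.2 128.8 129.7]
lugR 9 [129.9 131.5 132.9]
```

View pics/c5.png

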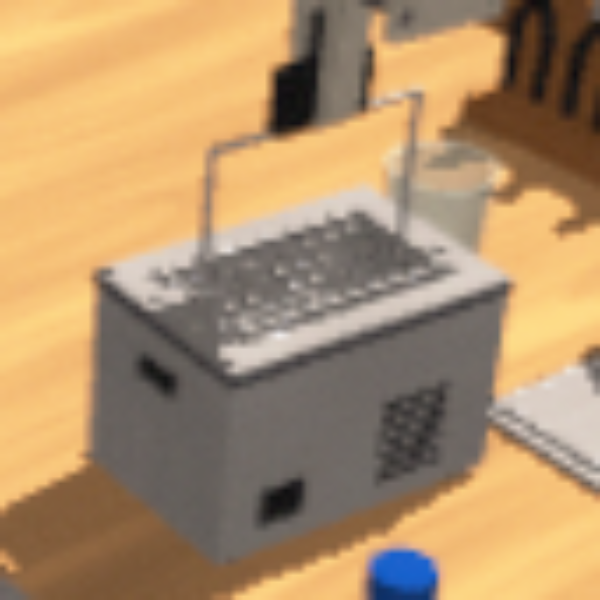

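The picture shows the basket down in the tank, both lugs on the rim (lug tops ~2.5 mm above it, as they should be), and contact at the expected height. I'll ease off, release and retreat upward.

Emit:
{"method": "servo_tool", "body": {"increments": [{"slide": [0, 0, -0.5], "dr": [0, 0, 0], "jaw": 1}, {"slide": [0, 0, -0.7], "dr": [0, 0, 0], "jaw": 1}, {"slide": [0, 0, -0.7], "dr": [0, 0, 0], "jaw": 1}], "force": 10}}

```text
t: 25.4
tool_pos: [0.5066, 0.2568, 0.4099]
orientation: [2.335, 2.102, 0.001]
force: [-2.3, -2.4, 4.1]
opening: 0.01
gripper_force: 10.0
```

Emit:
{"method": "servo_tool", "body": {"increments": [{"slide": [0, 0, 0], "dr": [0, 0, 0], "jaw": 0.85}, {"slide": [0, 0, 0], "dr": [0, 0, 0], "jaw": 0.8}, {"slide": [0, 0, 0], "dr": [0, 0, 0], "jaw": 0.6}, {"slide": [0, 0, 0], "dr": [0, 0, 0], "jaw": 0.4}, {"slide": [0, 0, 0], "dr": [0, 0, 0], "jaw": 0.3}, {"slide": [0, 0, 0], "dr": [0, 0, 0], "jaw": 0.3}]}}

```text
t: 26.0
tool_pos: [0.5066, 0.2569, 0.4096]
orientation: [2.335, 2.102, 0.0]
force: [-0.5, -0.2, -0.6]
opening: 0.0461
gripper_force: 0.0
```

Emit:
{"method": "servo_tool", "body": {"increments": [{"slide": [0, 0, -5], "dr": [0, 0, 0], "jaw": 0.3}, {"slide": [0, 0, -15], "dr": [0, 0, 0], "jaw": 0.3}, {"slide": [0, 0, -30], "dr": [0, 0, 0], "jaw": 0.3}, {"slide": [0, 0, -50], "dr": [0, 0, 0], "jaw": 0.3}, {"slide": [0, 0, -75], "dr": [0, 0, 0], "jaw": 0.3}, {"slide": [0, 0, -95], "dr": [0, 0, 0], "jaw": 0.3}, {"slide": [0, 0, -105], "dr": [0, 0, 0], "jaw": 0.3}, {"slide": [0, 0, -105], "dr": [0, 0, 0], "jaw": 0.3}, {"slide": [0, 0, -105], "dr": [0, 0, 0], "jaw": 0.3}]}}

```text
t: 26.9
tool_pos: [0.5066, 0.2568, 0.5143]
orientation: [-2.335, -2.102, 0.0]
force: [-0.2, -0.4, 0.3]
opening: 0.0647
gripper_force: 0.0
```

Run:
```python
from h import *
s=read_state();print(s['tool_pos'],s['force'],s['opening'],s['t'])
im,d=read_camera('scene');X=cloud('scene',d);C=sf(X,(.5092,.2532),-5.9);g=im.max(2)<45
m=g&(abs(C[...,0])<.03)&(abs(C[...,1])<.05)&(C[...,2]>.2)&(C[...,2]<.275);P=C[m]*1000
print('grip',len(P),np.percentile(P,[3,50,97],axis=0).round(1).tolist())
for nm,m in(('lugL',(C[...,1]>.078)&(C[...,1]<.086)&(abs(C[...,0])<.015)),('lugR',(C[...,1]<-.078)&(C[...,1]>-.086)&(abs(C[...,0])<.015))):
    z=C[...,2][m&(C[...,2]>.11)&(C[...,2]<.15)]*1000;print(nm,len(z),np.median(z).round(1))
cv2.imwrite('pics/c6.png',cv2.resize(im[110:210,245:365],(720,600))[...,::-1])
```

```text
[0.50655803 0.25682092 0.51429961] [-0.18219696 -0.37449359  0.29434041] 0.06468126790118552 26.9
grip 109 [[-1.0, -30.2, 225.9], [3.5, -0.5, 242.9], [6.6, 27.4, 258.2]]
lugL 7 130.5
lugR 14 130.2
```

View pics/c6.png

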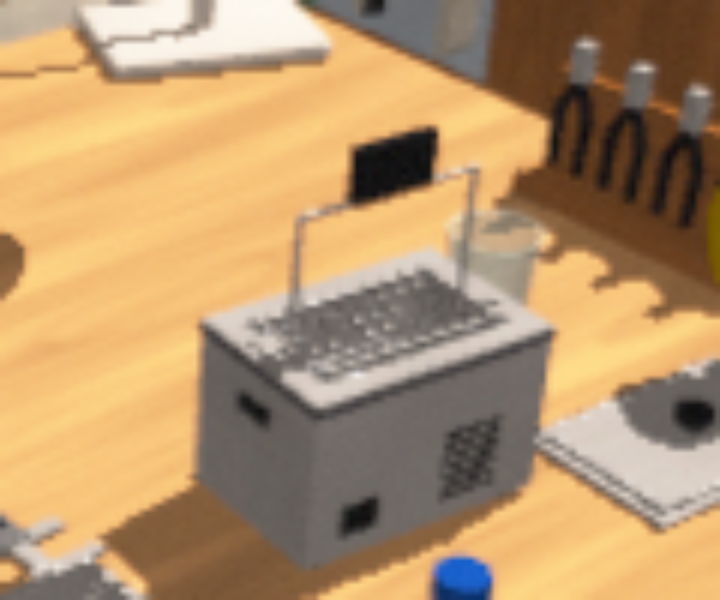

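The basket sits square in the tank with its grip free at (395,165). Its centre is within 2 mm, both lugs are equally high, and the gripper is clear. I'll hand in.

```bash
python3 -c "
from plant import *
print(close_job())"
```

```text
the job is handed in; nothing more can be done
None
```

The basket is in the cleaner's tank, square with both lugs on the rim and centred within about 2 mm by the camera; I felt no hard contact with the hook, and the gripper is clear. The job was handed in at about 27 s with no verdict returned, and I did not check separately that the rings are still in it or that the bystanders are unmoved.

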